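Unfold the hook and hang up the serving board

TASK

Gently swing the folded hook on the little stand fully out to its stop. Then take the small wooden serving board out of its rack and hang it on the hook by its keyhole slot, lowering it until the hook's bar is right up in the top of the narrow part of the slot, and only then let go. Never force the hook or jam the board against it, and leave the jars, mug, mill and timer where they are.

Things in the scene. Friction and masses are not known exactly. Their poses are not given: they have to be found in the camera images.
- stand: Fixed stand: dark steel foot (105 x 120 x 14 mm) and an upright wooden post that carries a folding steel hook. Origin: on the worktop, under the middle of the foot; own -x is the front, z up. Post: x +22 to +40, y -56 to +5, top at z 186 mm. Over 25 N by the robot, or over 20 N by the board, on the stand or its hook counts as forcing it.
- hinge_nominal (a point): Nominal point of the hook's upright hinge axis at bar height: x +2, y -25, z 160 mm of the stand, same axes. IMPORTANT: the hinge block is clamped on a short level rail and sits up to 14 mm to either side (stand's y) of this point. The tracked poses do not show that: find the bar by touch (or sight). The clamp does not shift under ordinary forces.
- hook (a joint): Hinge of the hook, rad: 0 folded along the stand's +y across the post, grows counter-clockwise seen from above, 1.57 (solid stop) points along the stand's -x. Starts at 0 to 0.12, stays where left; a steady friction of 0.22 N m (about 4 N at 60 mm from the hinge) resists it.
- post_edge (a point): Left upper corner of the post's front face (stand x +22, y +5, z 186 mm). The hook is a level straight bar, 8 mm square, mid-height z 160 mm, ending in a ball of 16 mm diameter centred 80 mm from the hinge. Folded, its outer 36 to 64 mm stick out to the left (+y) past this edge; there closed fingers can go down behind the bar and draw it to the front (-x).
- board: Loose light wood serving board, dark stripe near its foot, 10 (own x) x 110 (y) x 140 mm (z), 0.12 to 0.24 kg, standing upright in the rack. Origin: centre of its lower edge. Grip it from above across the 10 mm, in the solid top 30 mm. Its two faces are alike. A keyhole slot goes through it at mid-width (y 0): see slot_top.
- slot_top (a point): Top end of the slot's narrow neck, mid-thickness, 110 mm above the board's lower edge, 30 below the upper. Neck: 11.5 mm wide, z 93 to 110 of the board. Below it flat shoulders at z 93 and a opening 52 wide, z 60 to 93, which the hook's ball passes; it cannot pass the neck. Hung, this point rests on the bar's top, z 164 mm of the stand.
- rack: Fixed wire rack: grey foot 70 x 120 x 8 mm and three wire hoops (6 mm wire, 90 mm wide, tops at z 51) that leave two 12 mm slots. The board stands on the foot (z 8) in the slot at own x 0, its width along own y; draw it straight up at least 50 mm. Origin: underside of the foot, on that slot.
- salt_shaker: Bystander: glass salt shaker, grey top, 44 x 90 mm; origin at its underside.
- spice_jar: Bystander: spice jar with dark lid, 41 x 105 mm; origin at its underside.
- pepper_mill: Bystander: dark wood pepper mill, 58 x 150 mm; origin at its underside.
- mug: Bystander: white mug, 83 x 119 x 70 mm; origin at its underside.
- kitchen_timer: Bystander: round white and grey kitchen timer, 58 x 41 mm; origin at its underside.

How it is judged:
By the outcome, as a careful person would: the job done as asked, in the order asked, and still so for the second after the job is handed in, with the robot touching nothing.
It also fails if it takes over 66 s, if anything falls off the work surface, if the arm or the gripper's body presses on something with over 40 N, if the wrist force passes 120 N, or if a joint passes its speed limit or range.

ROBOT

A 7-joint arm with a two-finger parallel gripper is mounted at the origin on a cart in front of the work surface, level with it; the furniture and walls round the work are solid. World frame = base frame: x ahead of the robot, y to its left, z up, the work surface at z = 0. Lengths are in m, angles in degrees, forces in N, time in s.
With the tool pointing down it reaches from about 0.425 to 0.875 m from the base axis. Payload 4.7 kg.
Tool frame: the origin (TCP) lies midway between the tips of the shut fingers; the grasp point (between the pads) lies 19 mm behind it; z points along the fingers, y is the line along which they close (so a half turn about z gives the same grasp; the last joint's range is limited). The gripper opens to 87 mm and grips with 3 to 60 N. Pads are 19 mm wide; open, the fingers measure 117 mm over their backs; the gripper's body (75 mm by 190 mm) begins 51 mm behind the grasp point.
Start: joints at [70.594, 18.392, -4.016, 83.108, 1.295, 78.541, -3.26], TCP at [0.225, -0.61, 0.223] pointing down, gripper open.
Joint ranges: [-163.93, 163.93], [-17.29, 119.83], [-79.2, 71.16], [3.27, 140.29], [-89.18, 269.18], [5.43, 117.66], [-154.24, 154.24]. Speed limits (degrees/s): [147.25, 147.25, 180, 180, 180, 180, 180].

INTERFACE

Orientations are given as [roll, pitch, yaw] about the fixed x, y, z axes, in that order (R = Rz(yaw) Ry(pitch) Rx(roll)).
In Python, from cell import env, viewer, boxes_of, masks_of gives the robot as it stands. The module is installed in compiled form; this text tells all that it offers.
- The arm moves only by the tool apply_moves, never from a script. Its argument "moves" is a list of rows, each a list of 7 numbers: the shift along the tool's x, y, z scaled (see below), then the turn, a rotation vector about the tool's x, y, z scaled (see below), then the opening, from 0 (shut) to 1 (fully open). A call has 1 to 20 rows; each row is the pose to reach, as a shift and turn from the pose commanded when the call began, along the tool's axes at that moment; what a row does not reach only later rows make up. The controller multiplies each number of a shift by 0.2 m and each number of a turn by 1.5 rad. A row lasts 1/10 s, in which the tool goes at most 50 mm and 8.59 degrees, less where a joint would pass 70% of its speed; a pose out of reach is approached as far as the arm can. A call with a number of a shift or a turn outside -1 to 1 is refused whole. A call with a gripper value outside its range is refused whole. The fingers move at their own pace and stop on an object; "grip_force" is the grip in N (left out, the last holds). Time passes only in rows, so rows that repeat a pose let the fingers close. It gives the time, the measured TCP pose, the force, the opening and the grip force at its end, in the units of the state.
- env.get_obs(): the state, without advancing time (a new reading comes with each control period).
- viewer.read_camera(name): name is "scene" or "top" or "wrist"; returns the picture (480x640x3 uint8, red, green, blue); there is no depth.
- viewer.get_calibration(name): a dict with "fov_y" (degrees; the focal length in pixels is half the picture's height over the tangent of half this angle, whatever the lens; pixels are square), "cx", "cy" (the principal point, pixels), "position" and "orientation" of the camera in the world. Camera axes: x right, y up, looking along -z (the intrinsics and any distortion apply to the point x, -y, -z); pixel columns grow to the right and rows downward; lengths in m; the calibration is good to about 2 mm. The wrist camera is an equidistant fisheye: a pixel r from the principal point sees the ray r / f radians off the axis. A picture is of the moment at which its call begins: read the wrist's pose just before it. get_calibration takes no time and is no camera call; for the wrist camera it gives the pose at the moment of the call.
- env.sign_off(): hands the job in; it is judged then, once.
Trained networks look in the newest picture that a camera, given by its name, has taken for a name from the list of things; names that differ only in an ending like _2 or _b are one class to them, and where a whole thing is asked for, a point or a joint stands for the part that bears it (a point fixed in the world has none). Each returns a list of dicts, best first, with "conf" (0 to 1); they miss things now and then, are a little off and sometimes report something else, mostly with a low value. They report only what shows in the picture. A call takes as long as a camera call.
- boxes_of(camera, target): "location" ([column, row] in pixels, amid what is visible of it).
- masks_of(camera, target): "pixels" (480x640 bool, what is visible of it) and "location" ([column, row] in pixels, amid what is visible of it).
The state is a dict: "time_s": time; "qpos": joint angles; "joint_velocities": joint speeds; "effort": joint torques, N m; "tool_pos": TCP position; "tool_rot": TCP orientation; "force": force on the tool from outside, world axes, zero at the start; "wrist_torque": the same for the moment, N m; "grip_width": finger opening in m; "grasp_force": force on a finger pad.
Only numpy, scipy, OpenCV 4.12 (cv2) and the standard library are available. Lean on these libraries where they do the work, as an engineer would, in place of code of your own. Each camera call takes 0.05 s, during which the arm holds its last target. There are 200 camera calls.

## Working session

There is one attempt and no reset: what is moved stays moved. The work goes in short steps, Python scripts to look and compute and a tool call to move; the robot and the scene stay as the last step left them, time stands still between calls to the robot, and variables do not carry over. Pictures are saved under pics/ and viewed, at most 10 in all, crops included, and the job is handed in when it is done.

Besides the shell and the picture viewer there is one more tool, called after "Request:" as a command line: name --pt "numbers of a row" for each row, then --argument value for the rest. apply_moves: Moves the arm, as the interface text tells. Shifts and turns lie within -1 to 1; 1 stands for 0.2 m of shift or 1.5 rad of turn. Its arguments: {"type":"object","properties":{"moves":{"type":"array","items":{"type":"array","items":{"type":"number","minimum":-1,"maximum":1}}},"grip_force":{"type":"number"}},"required":["moves"]}

```bash
mkdir -p pics
cat > h.py <<'E'
from cell import env, viewer, boxes_of, masks_of
import numpy as np, cv2
from scipy.spatial.transform import Rotation as R
def Rm(o):
    o=np.array(o,float)
    if o.shape==(3,3): return o
    if o.size==4: return R.from_quat(o).as_matrix()
    return R.from_euler('xyz',o,degrees=True).as_matrix()
def ray(c,uv):
    k=viewer.get_calibration(c); f=240/np.tan(np.radians(k['fov_y'])/2)
    d=np.array([uv[0]-k['cx'],uv[1]-k['cy']])
    if c=='wrist':
        r=np.hypot(*d); t=r/f; v=np.array([d[0]/r*np.sin(t),-d[1]/r*np.sin(t),-np.cos(t)])
    else: v=np.array([d[0]/f,-d[1]/f,-1])
    v=Rm(k['orientation'])@v
    return np.array(k['position']),v/np.linalg.norm(v)
def at(c,uv,z):
    p,v=ray(c,uv); return p+v*(z-p[2])/v[2]
def proj(c,P):
    k=viewer.get_calibration(c); f=240/np.tan(np.radians(k['fov_y'])/2)
    q=Rm(k['orientation']).T@(np.array(P)-k['position']); q=np.array([q[0],-q[1],-q[2]])
    if c=='wrist':
        r=np.hypot(q[0],q[1]); s=f*np.arctan2(r,q[2])/r
        return np.array([k['cx']+q[0]*s,k['cy']+q[1]*s])
    return np.array([k['cx']+f*q[0]/q[2],k['cy']+f*q[1]/q[2]])
def tri(c1,u1,c2,u2):
    p,v=ray(c1,u1);q,w=ray(c2,u2)
    s=np.linalg.lstsq(np.c_[v,-w],q-p,rcond=None)[0]
    a=p+v*s[0];b=q+w*s[1]; return (a+b)/2,np.linalg.norm(a-b)
def snap(c,n):
    im=viewer.read_camera(c); cv2.imwrite(f'pics/{n}.png',im[:,:,::-1]); return im
E
python3 - <<'E'
from h import *
np.set_printoptions(precision=3,suppress=True)
for c in('scene','top'):
    print(c,viewer.get_calibration(c)); snap(c,c+'0')
    for t in('stand','hook','board','rack','slot_top','hinge_nominal','post_edge','salt_shaker','spice_jar','pepper_mill','mug','kitchen_timer'):
        print(t,[(np.round(b['location'],1),round(b['conf'],2)) for b in boxes_of(c,t)][:2])
print(env.get_obs())
E
```

```text
scene {'fov_y': 50.380163052040075, 'cx': 317.1771847502651, 'cy': 240.99277394770436, 'position': array([-0.343,  0.438,  0.982]), 'orientation': array([  48.743,   -0.158, -119.082])}
stand [(array([211.8, 292.2]), 0.37)]
hook [(array([292.7, 231.1]), 0.44), (array([308.2, 258.2]), 0.42)]
board [(array([205.8, 290.4]), 0.77)]
rack [(array([213.8, 316.6]), 0.64), (array([368.2, 208.9]), 0.18)]
slot_top [(array([208.2, 288.5]), 0.91)]
hinge_nominal [(array([306.6, 258.9]), 0.79), (array([236.3, 253.8]), 0.41)]
post_edge [(array([311.7, 256.3]), 0.86), (array([367.1, 207.8]), 0.32)]
salt_shaker [(array([264.2, 250.7]), 0.74), (array([204.9, 291.1]), 0.73)]
spice_jar [(array([235.9, 254.4]), 0.62)]
pepper_mill [(array([368.5, 206.4]), 0.71)]
mug [(array([408.1, 226.4]), 0.81)]
kitchen_timer [(array([301.5, 312.3]), 0.79)]
top {'fov_y': 46.74648218008985, 'cx': 310.90160804091573, 'cy': 238.23277291416767, 'position': array([ 0.352, -0.036,  1.456]), 'orientation': array([  6.745,   0.136, -89.655])}
stand [(array([304.4, 233.6]), 0.91)]
hook [(array([291.5, 223.6]), 0.66), (array([309.
[... 348 characters left out ...]
]), 0.73)]
spice_jar [(array([242.5, 194. ]), 0.72)]
pepper_mill [(array([406.6, 193.9]), 0.81), (array([196.8, 248.7]), 0.5)]
mug [(array([434.2, 236.4]), 0.93)]
kitchen_timer [(array([274.3, 288.3]), 0.82)]
{'time_s': 1.3, 'qpos': array([70.594, 18.393, -4.016, 83.107,  1.295, 78.541, -3.259]), 'joint_velocities': array([-0.039, -0.003,  0.046,  0.004,  0.049,  0.061,  0.013]), 'effort': array([  0.   , -49.111,  -0.403, -31.277,  -0.064,   0.034,   0.   ]), 'tool_pos': array([ 0.225, -0.61 ,  0.223]), 'tool_rot': array([179.996,   0.003,  20.215]), 'force': array([-0.239, -0.45 ,  0.246]), 'wrist_torque': array([0.021, 0.037, 0.044]), 'grasp_force': 0.0, 'grip_width': 0.08701873896012365}
```

View pics/top0.png

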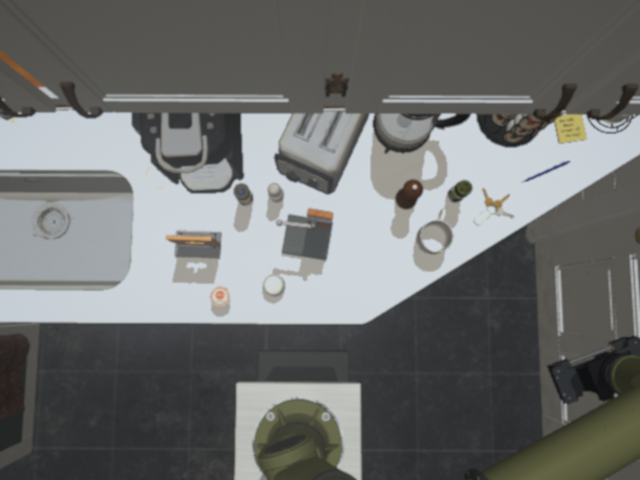

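View pics/scene0.png

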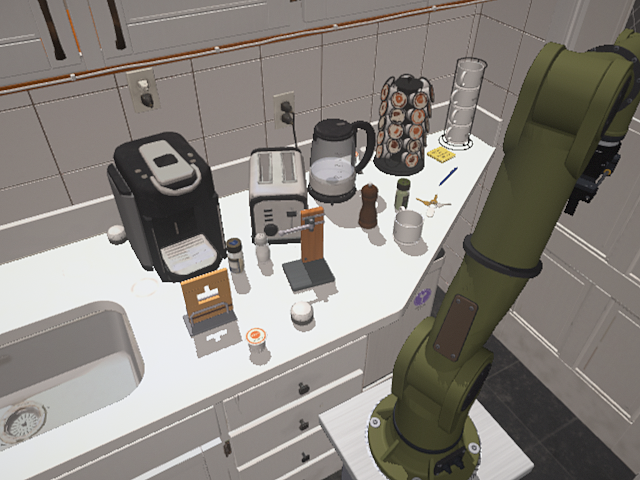

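Top view: stand at about (306,237) with the hook bar reaching left to its ball at (278,222), and board and rack at about (195,245). Zooming in for the corners.

Run:
```python
from h import *
def crop(n,x0,y0,w,h,s): 
    im=cv2.imread(f'pics/{n}.png')[y0:y0+h,x0:x0+w]; return cv2.resize(im,None,fx=s,fy=s,interpolation=cv2.INTER_CUBIC)
a=crop('top0',160,200,180,70,4.4);b=crop('scene0',175,195,180,75*180//180+70,4.0)
a=a[:, :792];b=cv2.resize(b,(440,int(b.shape[0]*440/b.shape[1])))
print(a.shape,b.shape)
im=np.zeros((a.shape[0],792,3),np.uint8);im[:,:a.shape[1]]=a
cv2.imwrite('pics/c1.png',im)
b=crop('scene0',175,200,165,145,4.1);cv2.imwrite('pics/c2.png',b);print(b.shape)
```

```text
(308, 792, 3) (354, 440, 3)
(594, 676, 3)
```

View pics/c1.png

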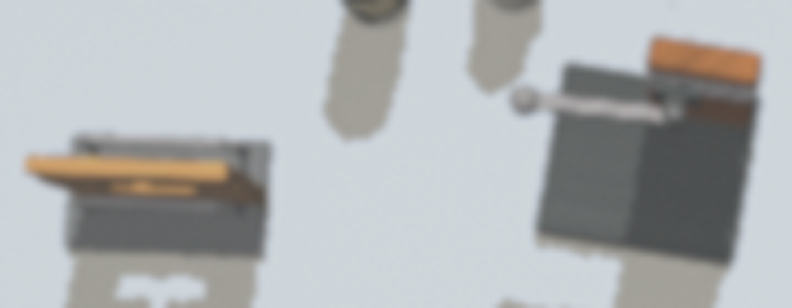

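View pics/c2.png

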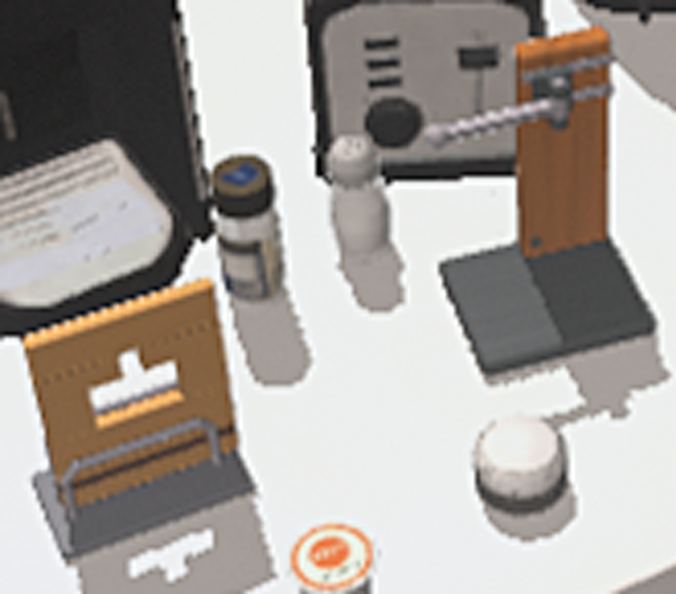

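```bash
cat > fit.py <<'E'
from h import *
from scipy.optimize import least_squares
np.set_printoptions(precision=4,suppress=True)
T=lambda u:(160+u[0]/4.4,200+u[1]/4.4)
S=lambda u:(175+u[0]/4.1,200+u[1]/4.1)
def fit(name,obs,x0):
    def P(p,m):
        c,s=np.cos(p[2]),np.sin(p[2]); return np.array([p[0]+c*m[0]-s*m[1],p[1]+s*m[0]+c*m[1],m[2]])
    def f(p): return np.concatenate([proj(c,P(p,m))-(T(u) if c=='top' else S(u)) for c,m,u in obs])
    r=least_squares(f,x0,loss='soft_l1'); print(name,r.x[:2],np.degrees(r.x[2]));print(r.fun.reshape(-1,2).round(1).tolist()); return r.x,P
st=[('top',(.0525,.06,.014),(568,66)),('top',(-.0525,.06,.014),(538,236)),('top',(-.0525,-.06,.014),(732,262)),
('top',(.04,.005,.186),(653,38)),('top',(.04,-.056,.186),(762,54)),('top',(.022,-.056,.186),(758,82)),('top',(.022,.005,.186),(648,68)),
('scene',(.0525,.06,.014),(441,267)),('scene',(-.0525,.06,.014),(490,370)),('scene',(-.0525,-.06,.014),(654,323)),('scene',(.022,.005,.186),(518,46)),('scene',(.022,-.056,.186),(607,32))]
p,P=fit('stand',st,[.5,-.03,0])
bd=[('top',(.005,.055,.148),(27,156)),('top',(.005,-.055,.148),(228,163)),('top',(-.005,-.055,.148),(228,181)),('top',(-.005,.055,.148),(30,172)),
('scene',(-.005,.055,.148),(27,343)),('scene',(-.005,-.055,.148),(212,290)),('scene',(-.005,-.055,.05),(237,440))]
b,_=fit('board',bd,[.5,.2,0])
rk=[('top',(.035,-.06,.008),(272,142)),('top',(-.035,-.06,.008),(262,257)),('top',(-.035,.06,.008),(68,250)),('top',(.035,.06,.008),(73,137)),
('scene',(-.035,.06,.008),(68,556)),('scene',(.035,.06,.008),(35,478)),('scene',(-.035,-.06,.008),(255,488))]
r,_=fit('rackcentre',rk,[.5,.2,0])
ball,e=tri('top',T((525,100)),'scene',S((435,134))); print('ball tri',ball,e)
print('ball z160',at('top',T((525,100)),.16),at('scene',S((435,134)),.16),'hinge',at('top',T((668,112)),.164))
c,s=np.cos(p[2]),np.sin(p[2]);d=at('top',T((525,100)),.16)[:2]-p[:2];print('ball in stand',c*d[0]+s*d[1],-s*d[0]+c*d[1])
d=at('scene',S((435,134)),.16)[:2]-p[:2];print('ball in stand(scene)',c*d[0]+s*d[1],-s*d[0]+c*d[1])
print('post edge',P(p,(.022,.005,.186)),'hinge nom',P(p,(.002,-.025,.16)))
for n,h,sc in(('salt_shaker',.09,(264.2,250.7)),('spice_jar',.105,(235.9,254.4)),('kitchen_timer',.041,(301.5,312.3))): print(n,at('scene',sc,h/2))
for n,h,sc in(('salt_shaker',.09,(273.7,192.7)),('spice_jar',.105,(242.5,194)),('kitchen_timer',.041,(274.3,288.3)),('pepper_mill',.15,(406.6,193.9)),('mug',.07,(434.2,236.4))): print(n,at('top',sc,h/2))
E
python3 fit.py
```

```text
stand [ 0.5299 -0.0231] -6.823665701950935
[[-1.6, -2.1], [-0.0, -1.3], [1.6, -1.4], [-1.4, 0.4], [-0.0, 0.0], [-0.0, 1.3], [-1.2, 1.2], [-1.5, -2.4], [-0.1, -1.6], [2.1, -2.5], [1.5, 4.0], [2.1, 1.8]]
board [0.5053 0.2586] -3.013380934342864
[[-0.6, -0.8], [-0.1, 0.3], [-0.5, 0.4], [-1.7, -0.2], [0.5, 1.2], [2.0, -0.9], [0.4, -8.9]]
rackcentre [0.5043 0.2645] -1.8827209078668052
[[-0.2, 0.1], [0.5, 0.5], [-1.2, 0.3], [-0.5, -0.5], [-0.0, 0.2], [-0.2, -0.9], [1.7, -0.9]]
ball tri [0.5422 0.044  0.1623] 0.0035855048934495043
ball z160 [0.5416 0.0426 0.16  ] [0.5459 0.0443 0.16  ] hinge [ 0.535  -0.0341  0.164 ]
ball in stand 0.003831220815857357 0.06655448077795485
ball in stand(scene) 0.007828287310150148 0.06877309889332527
post edge [ 0.5524 -0.0207  0.186 ] hinge nom [ 0.5289 -0.0481  0.16  ]
salt_shaker [0.6242 0.0628 0.045 ]
spice_jar [0.6397 0.1383 0.0525]
kitchen_timer [0.3996 0.0667 0.0205]
salt_shaker [0.6368 0.0651 0.045 ]
spice_jar [0.6314 0.1447 0.0525]
kitchen_timer [0.3913 0.0618 0.0205]
pepper_mill [ 0.6295 -0.2731  0.075 ]
mug [ 0.5266 -0.3495  0.035 ]
```

Request:
apply_moves --pt "0.95 -0.555 -0.685 0 0 0.314 0" --pt "0.95 -0.555 -0.685 0 0 0.314 0" --pt "0.95 -0.555 -0.685 0 0 0.314 0" --pt "0.95 -0.555 -0.685 0 0 0.314 0" --pt "0.95 -0.555 -0.685 0 0 0.314 0" --pt "0.95 -0.555 -0.685 0 0 0.314 0" --pt "0.95 -0.555 -0.685 0 0 0.314 0"

```text
time_s: 2.0
tool_pos: [0.3665, -0.4389, 0.3613]
tool_rot: [179.9, -0.1, -6.5]
force: [-0.4, -0.8, -0.3]
grip_width: 0.0389
grasp_force: 0.0
```

Request:
apply_moves --pt "0.29 -0.94 0 0 0 0 0" --pt "0.29 -0.94 0 0 0 0 0" --pt "0.29 -0.94 0 0 0 0 0" --pt "0.29 -0.94 0 0 0 0 0" --pt "0.29 -0.94 0 0 0 0 0"

```text
time_s: 2.5
tool_pos: [0.4465, -0.2545, 0.3588]
tool_rot: [-179.8, 0.0, -6.2]
force: [0.7, 0.2, 0.4]
grip_width: 0.003
grasp_force: 0.0
```

Request:
apply_moves --pt "0.086 -0.967 0 0 0 0 0" --pt "0.086 -0.967 0 0 0 0 0" --pt "0.086 -0.967 0 0 0 0 0" --pt "0.086 -0.967 0 0 0 0 0" --pt "0.086 -0.967 0 0 0 0 0" --pt "0.086 -0.967 0 0 0 0 0"

```text
time_s: 3.1
tool_pos: [0.4838, -0.0718, 0.3586]
tool_rot: [179.9, 0.1, -6.8]
force: [0.1, -0.9, 1.1]
grip_width: 0.0003
grasp_force: 0.0
```

Run:
```python
from h import *
o=env.get_obs();print(o['tool_pos'],o['tool_rot'],o['qpos'],o['time_s'],o['force'])
print(viewer.get_calibration('wrist'));snap('wrist','w1')
for t in('hook','post_edge','hinge_nominal','slot_top'): print(t,[(np.round(b['location'],1),round(b['conf'],2)) for b in boxes_of('wrist',t)][:2])
```

```text
[ 0.48383444 -0.07178889  0.35859964] [ 1.79943420e+02  8.28508461e-02 -6.81067475e+00] [ 34.88405676  -2.25393041 -28.35157542  90.84977177  -1.01415781
  91.21695973 -90.2796537 ] 3.1 [ 0.14022909 -0.87174639  1.09121839]
{'fov_y': 65.70646984690485, 'cx': 319.22546996614085, 'cy': 233.1286815941448, 'position': array([ 0.55797627, -0.08055408,  0.52107746]), 'orientation': array([-1.56818261e+01, -7.85123537e-02, -9.67829107e+01])}
hook [(array([223.3, 163.3]), 0.85)]
post_edge []
hinge_nominal [(array([277.5, 162.4]), 0.81), (array([221.6, 163.7]), 0.73)]
slot_top [(array([ 81.6, 211.6]), 0.92), (array([224.6, 163.9]), 0.52)]
```

View pics/w1.png

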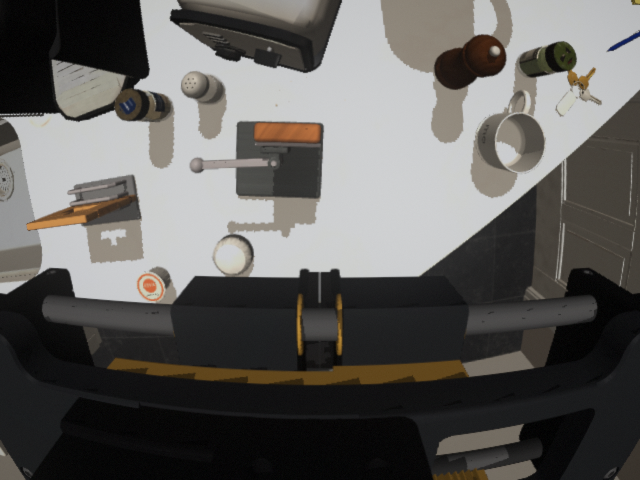

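Wrist view: ball at (196,165), hinge pin at (273,162), post top from (255,123) to (322,143), foot front corners at (236,195) and (321,197).

Run:
```python
from h import *
from scipy.optimize import least_squares
np.set_printoptions(precision=4,suppress=True)
obs=[((-.0525,.06,.014),(236,196)),((-.0525,-.06,.014),(321,198)),((.04,.005,.186),(254,123)),((.04,-.056,.186),(322,122)),((.022,-.056,.186),(322,143)),((.022,.005,.186),(254,142))]
def P(p,m):
    c,s=np.cos(p[2]),np.sin(p[2]); return np.array([p[0]+c*m[0]-s*m[1],p[1]+s*m[0]+c*m[1],m[2]])
r=least_squares(lambda p:np.concatenate([proj('wrist',P(p,m))-u for m,u in obs]),[.53,-.023,-.12])
p=r.x;print(p,np.degrees(p[2]),r.fun.reshape(-1,2).round(1).tolist())
c,s=np.cos(p[2]),np.sin(p[2])
for n,u,z in(('ball',(196.5,165),.16),('hinge',(273,162),.166),('barmid',(235,163.5),.16)):
    w=at('wrist',u,z);d=w-[p[0],p[1],0];print(n,w,'stand',c*d[0]+s*d[1],-s*d[0]+c*d[1])
b=at('wrist',(196.5,165),.16);h=at('wrist',(273,162),.166);print(np.linalg.norm((b-h)[:2]))
print([at('wrist',u,.2) for u in((186,28),(308,70))])
```

```text
[ 0.5328 -0.0237 -0.1416] -8.111688496026956 [[0.8, -3.3], [1.3, -4.3], [-0.1, 0.7], [-0.3, 1.9], [-0.7, 0.8], [-0.2, 1.4]]
ball [0.543  0.0445 0.16  ] stand 0.0004770642343274317 0.06901191972997942
hinge [ 0.5347 -0.0343  0.166 ] stand 0.0033361515850932905 -0.01019554126406809
barmid [0.5383 0.0044 0.16  ] stand 0.0014257057984920678 0.028588969459006783
0.07925904527309717
[array([0.6718, 0.0243, 0.2   ]), array([ 0.6125, -0.0788,  0.2   ])]
```

Request:
apply_moves --pt "0.325 -0.458 0.2 0 0 0 0" --pt "0.325 -0.458 0.2 0 0 0 0" --pt "0.325 -0.458 0.2 0 0 0 0" --pt "0.325 -0.458 0.4 0 0 0 0" --pt "0.325 -0.458 0.4 0 0 0 0" --pt "0.325 -0.458 0.4 0 0 0 0"

```text
time_s: 3.95
tool_pos: [0.5591, 0.0115, 0.2794]
tool_rot: [180.0, 0.1, -6.9]
force: [0.8, 0.6, 1.0]
grip_width: 0.0002
grasp_force: 0.0
```

Run:
```python
from h import *
o=env.get_obs();print(o['tool_pos'],o['tool_rot'],o['force'])
im=snap('wrist','w2')
p=o['tool_pos'];print(proj('wrist',p),[proj('wrist',[.5347+r*.1048,-.0343+r*.9945,.164]) for r in (0,.048,.08)])
cv2.imwrite('pics/w2c.png',cv2.resize(im[60:360,120:520,::-1],None,fx=1.5,fy=1.5))
```

```text
[0.55913415 0.01148434 0.279373  ] [ 1.79967857e+02  1.00414189e-01 -6.89441811e+00] [0.83903148 0.60421025 1.04679572]
[319.4295879  291.70299562] [array([379.72085512, 252.5098326 ]), array([319.72645237, 253.55154286]), array([279.56326919, 254.05038318])]
```

View pics/w2c.png

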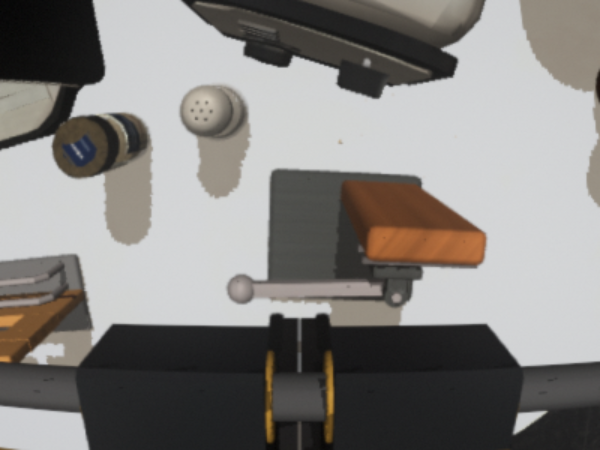

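The prediction matches: ball at full-image (280,253), bar parallel to the tool's y, and the fingertips sit behind the bar line. Going down behind it.

Request:
apply_moves --pt "0 0 0.2 0 0 0 0" --pt "0 0 0.35 0 0 0 0" --pt "0 0 0.45 0 0 0 0" --pt "0 0 0.53 0 0 0 0" --pt "0 0 0.6 0 0 0 0" --pt "0 0 0.645 0 0 0 0" --pt "0 0 0.645 0 0 0 0"

```text
time_s: 4.7
tool_pos: [0.5594, 0.0125, 0.1503]
tool_rot: [180.0, 0.0, -6.8]
force: [0.3, -0.3, 0.1]
grip_width: 0.0004
grasp_force: 0.0
```

Run:
```python
import numpy as np
# swing path in tool axes (tool x = stand x, tool y = -stand y), shifts in units of 0.2 m, start centre at r=.048 behind bar
hx,hy=.0095,.015; r=.048
def C(t,over=0): 
    u=np.array([-np.sin(t),np.cos(t)]);n=np.array([np.cos(t),np.sin(t)])
    return r*u+(.004+hx*np.cos(t)+hy*np.sin(t)-over)*n
s=C(0,-.006)
for t in range(0,96,6):
    d=(C(np.radians(t))-s)/.2; print(t,np.round([d[0],-d[1]],3))
```

```text
0 [-0.03 -0.  ]
6 [-0.048 -0.007]
12 [-0.067 -0.012]
18 [-0.088 -0.016]
24 [-0.109 -0.017]
30 [-0.132 -0.017]
36 [-0.156 -0.014]
42 [-0.18  -0.009]
48 [-0.204 -0.   ]
54 [-0.228  0.011]
60 [-0.251  0.026]
66 [-0.273  0.044]
72 [-0.293  0.065]
78 [-0.311  0.089]
84 [-0.326  0.116]
90 [-0.338  0.145]
```

Request:
apply_moves --pt "-0.015 0 0 0 0 0 0" --pt "-0.03 0 0 0 0 0 0" --pt "-0.039 -0.003 0 0 0 0 0" --pt "-0.048 -0.007 0 0 0 0 0" --pt "-0.058 -0.01 0 0 0 0 0" --pt "-0.067 -0.012 0 0 0 0 0" --pt "-0.078 -0.014 0 0 0 0 0" --pt "-0.088 -0.016 0 0 0 0 0" --pt "-0.099 -0.017 0 0 0 0 0" --pt "-0.109 -0.017 0 0 0 0 0" --pt "-0.12 -0.017 0 0 0 0 0" --pt "-0.132 -0.017 0 0 0 0 0" --pt "-0.144 -0.016 0 0 0 0 0" --pt "-0.156 -0.014 0 0 0 0 0" --pt "-0.168 -0.012 0 0 0 0 0" --pt "-0.18 -0.009 0 0 0 0 0"

```text
time_s: 6.3
tool_pos: [0.5265, 0.0186, 0.1521]
tool_rot: [-180.0, -0.4, -6.8]
force: [5.6, -0.7, -0.2]
grip_width: 0.0007
grasp_force: 2.3
```

Request:
apply_moves --pt "-0.012 0.004 0 0 0 0 0" --pt "-0.024 0.009 0 0 0 0 0" --pt "-0.036 0.014 0 0 0 0 0" --pt "-0.048 0.02 0 0 0 0 0" --pt "-0.06 0.027 0 0 0 0 0" --pt "-0.071 0.035 0 0 0 0 0" --pt "-0.082 0.044 0 0 0 0 0" --pt "-0.093 0.053 0 0 0 0 0" --pt "-0.103 0.063 0 0 0 0 0" --pt "-0.113 0.074 0 0 0 0 0" --pt "-0.122 0.086 0 0 0 0 0" --pt "-0.131 0.098 0 0 0 0 0" --pt "-0.137 0.108 0 0 0 0 0" --pt "-0.141 0.116 0 0 0 0 0" --pt "-0.141 0.116 0 0 0 0 0"

```text
time_s: 7.8
tool_pos: [0.4937, -0.0002, 0.1512]
tool_rot: [-180.0, -0.1, -6.8]
force: [2.5, 3.2, 1.9]
grip_width: 0.0005
grasp_force: 1.9
```

Request:
apply_moves --pt "-0.002 0.007 0 0 0 0 0" --pt "-0.004 0.013 0 0 0 0 0" --pt "-0.004 0.013 0 0 0 0 0"

```text
time_s: 8.1
tool_pos: [0.4918, -0.0031, 0.1505]
tool_rot: [-180.0, 0.0, -6.8]
force: [2.1, 3.4, 2.2]
grip_width: 0.0004
grasp_force: 1.8
```

Request:
apply_moves --pt "-0.001 0.006 0 0 0 0 0" --pt "-0.001 0.006 0 0 0 0 0"

```text
time_s: 8.3
tool_pos: [0.4914, -0.0043, 0.1504]
tool_rot: [180.0, 0.1, -6.8]
force: [0.6, 3.0, 3.5]
grip_width: 0.0004
grasp_force: 1.8
```

Request:
apply_moves --pt "0 0.005 0 0 0 0 0" --pt "0 0.005 0 0 0 0 0"

```text
time_s: 8.5
tool_pos: [0.4911, -0.0053, 0.1503]
tool_rot: [180.0, 0.1, -6.8]
force: [-0.2, 3.6, 3.2]
grip_width: 0.0003
grasp_force: 1.8
```

Request:
apply_moves --pt "0 0.005 0 0 0 0 0" --pt "0 0.005 0 0 0 0 0"

```text
time_s: 8.7
tool_pos: [0.4909, -0.0063, 0.1502]
tool_rot: [180.0, 0.1, -6.8]
force: [-1.0, 4.5, 1.9]
grip_width: 0.0004
grasp_force: 1.9
```

Request:
apply_moves --pt "0 0.005 0 0 0 0 0" --pt "0 0.005 0 0 0 0 0"

```text
time_s: 8.9
tool_pos: [0.4907, -0.0073, 0.1501]
tool_rot: [180.0, 0.1, -6.8]
force: [-0.7, 4.5, 2.2]
grip_width: 0.0005
grasp_force: 1.9
```

Request:
apply_moves --pt "0 0.005 0 0 0 0 0" --pt "0 0.005 0 0 0 0 0"

```text
time_s: 9.1
tool_pos: [0.4907, -0.0083, 0.1501]
tool_rot: [180.0, 0.1, -6.8]
force: [-1.3, 4.5, 0.9]
grip_width: 0.0007
grasp_force: 1.9
```

Request:
apply_moves --pt "0 0.005 0 0 0 0 0" --pt "0 0.005 0 0 0 0 0"

```text
time_s: 9.3
tool_pos: [0.4906, -0.0093, 0.1501]
tool_rot: [180.0, 0.1, -6.8]
force: [-1.8, 4.6, 0.3]
grip_width: 0.0002
grasp_force: 1.9
```

Request:
apply_moves --pt "0 0.005 0 0 0 0 0" --pt "0 0.005 0 0 0 0 0"

```text
time_s: 9.5
tool_pos: [0.4905, -0.0103, 0.1501]
tool_rot: [180.0, 0.1, -6.8]
force: [-2.1, 4.7, 0.8]
grip_width: 0.0004
grasp_force: 2.0
```

Run:
```python
from h import *
o=env.get_obs();print(o['tool_pos'],o['tool_rot'],o['force'],o['time_s'])
im=snap('wrist','w3')
cv2.imwrite('pics/w3c.png',cv2.resize(im[130:330,200:500,::-1],None,fx=2.5,fy=2.5,interpolation=cv2.INTER_CUBIC))
print(proj('wrist',[.5347,-.0343,.166]))
```

```text
[ 0.4904606  -0.01032523  0.15009754] [ 1.79993103e+02  8.26895627e-02 -6.77659226e+00] [-2.09390303  4.66629625  0.79340771] 9.5
[365.02985049 201.45215572]
```

View pics/w3c.png

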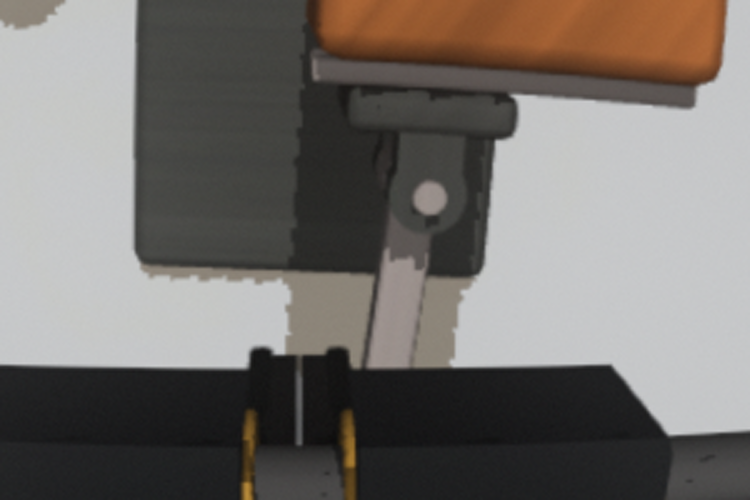

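Run:
```python
from h import *
f=lambda x,y:(200+x/2.5,130+y/2.5)
a=at('wrist',f(388,366),.164);b=at('wrist',f(406,264),.164);c=at('wrist',f(430,198),.172)
print(a,b,c,[np.degrees(np.arctan2(*(q-a)[[1,0]])) for q in(b,c)])
# rail front edge / foot left edge directions
for p,q,z in(((137,30),(137,250),.014),((315,80),(694,106),.178),((150,264),(470,275),.014),((318,50),(690,82),.186)):
    d=at('wrist',f(*q),z)-at('wrist',f(*p),z);print(np.degrees(np.arctan2(d[1],d[0])))
```

```text
[ 0.5020046  -0.02751903  0.164     ] [ 0.5199589  -0.03213706  0.164     ] [ 0.5325634  -0.03612743  0.172     ] [np.float64(-14.424389906798716), np.float64(-15.732504721452763)]
171.36686147201715
-99.05637979706891
-98.81439098239996
-99.78588340739739
```

The bar is still about 6° short of the stop (stand yaw is about -9°), and the force is only the friction. I'll keep going in small steps.

Request:
apply_moves --pt "0 0.005 0 0 0 0 0" --pt "0 0.01 0 0 0 0 0"

```text
time_s: 9.75
tool_pos: [0.4902, -0.0121, 0.1501]
tool_rot: [-180.0, 0.1, -6.8]
force: [-2.8, 4.8, 0.5]
grip_width: 0.0004
grasp_force: 2.1
```

Request:
apply_moves --pt "0 0.005 0 0 0 0 0" --pt "0 0.005 0 0 0 0 0"

```text
time_s: 9.95
tool_pos: [0.4899, -0.0133, 0.15]
tool_rot: [180.0, 0.1, -6.8]
force: [-4.2, 4.0, -0.1]
grip_width: 0.0005
grasp_force: 1.9
```

Request:
apply_moves --pt "0 0.005 0 0 0 0 0" --pt "0 0.005 0 0 0 0 0"

```text
time_s: 10.15
tool_pos: [0.4898, -0.0143, 0.15]
tool_rot: [180.0, 0.1, -6.8]
force: [-1.7, 4.2, -0.0]
grip_width: 0.0002
grasp_force: 2.0
```

Request:
apply_moves --pt "0 0.004 0 0 0 0 0" --pt "0 0.004 0 0 0 0 0"

```text
time_s: 10.35
tool_pos: [0.4897, -0.0145, 0.15]
tool_rot: [-180.0, 0.1, -6.8]
force: [-2.7, 5.8, 1.1]
grip_width: 0.0005
grasp_force: 2.6
```

Request:
apply_moves --pt "0 0.004 0 0 0 0 0" --pt "0 0.004 0 0 0 0 0"

```text
time_s: 10.55
tool_pos: [0.4897, -0.0146, 0.1501]
tool_rot: [-179.9, 0.1, -6.7]
force: [-1.7, 6.3, 0.3]
grip_width: 0.0004
grasp_force: 3.3
```

Request:
apply_moves --pt "0 0.006 0 0 0 0 0" --pt "0 0.006 0 0 0 0 0" --pt "0 0.006 0 0 0 0 0"

```text
time_s: 10.85
tool_pos: [0.4897, -0.0147, 0.1501]
tool_rot: [-179.8, 0.1, -6.7]
force: [-3.2, 9.0, 0.7]
grip_width: 0.0006
grasp_force: 4.2
```

Request:
apply_moves --pt "0 -0.05 0 0 0 0 0" --pt "0 -0.06 0 0 0 0 0" --pt "0 -0.06 -0.2 0 0 0 0" --pt "0 -0.06 -0.45 0 0 0 0" --pt "0 0.0 -0.7 0 0 0 0" --pt "0 0.05 -0.9 0 0 0 0" --pt "0 0.1 -1 0 0 0 0" --pt "0 0.1 -1 0 0 0 0" --pt "0 0.1 -1 0 0 0 0"

```text
time_s: 11.75
tool_pos: [0.488, -0.0378, 0.3502]
tool_rot: [179.9, -0.0, -6.9]
force: [-0.4, 0.5, -0.9]
grip_width: 0.0008
grasp_force: 0.0
```

Run:
```python
from h import *
o=env.get_obs();print(o['tool_pos'],o['tool_rot'],o['force'],o['time_s'])
im=snap('wrist','w4')
cv2.imwrite('pics/w4c.png',cv2.resize(im[100:290,230:430,::-1],None,fx=3,fy=3,interpolation=cv2.INTER_CUBIC))
```

```text
[ 0.48798753 -0.03780688  0.35023067] [ 1.79943519e+02 -2.23784631e-02 -6.85213143e+00] [-0.36359177  0.47600918 -0.88890329] 11.75
```

View pics/w4c.png

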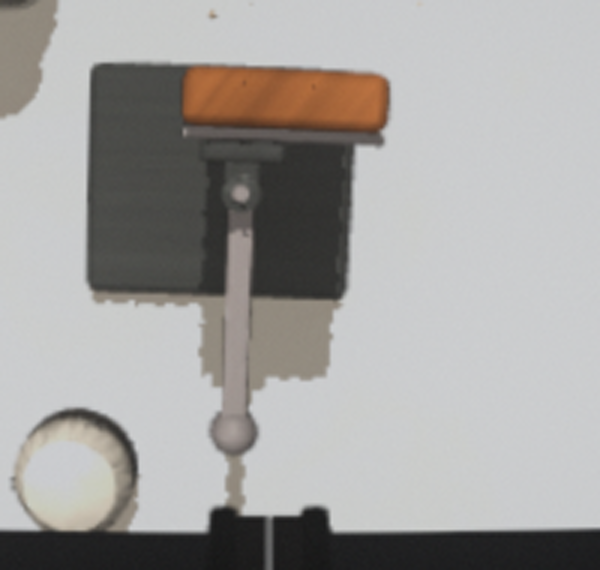

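The hook is out: pin at (310,164), ball at (308,244) in the full picture, parallel to the foot's sides. Next I'll work out the bar's line and the board's pose.

Run:
```python
from h import *
from scipy.optimize import least_squares
np.set_printoptions(precision=4,suppress=True)
f=lambda x,y:np.array((230+x/3,100+y/3))
ball=at('wrist',f(234,432),.16);b1=at('wrist',f(240,235),.164);b2=at('wrist',f(235.5,405),.164);pin=at('wrist',f(241,193),.172)
ang=lambda d:np.degrees(np.arctan2(d[1],d[0]))
print(ball,b1,b2,pin,ang(b1-b2),ang(pin-ball),ang(b1-ball),np.linalg.norm((pin-ball)[:2]))
for p,q,z,o in(((93,64),(87,290),.014,180),((87,290),(344,298),.014,-90),((184,67),(389,73),.186,-90),((183,126),(387,132),.186,-90)):
    d=at('wrist',f(*q),z)-at('wrist',f(*p),z);print('yaw',ang(d)-o)
```

```text
[ 0.4538 -0.0224  0.16  ] [ 0.5189 -0.0326  0.164 ] [ 0.4641 -0.0243  0.164 ] [ 0.5327 -0.0348  0.172 ] -8.600230885141302 -8.927418679364006 -8.90842598980215 0.07985964730256163
yaw -9.585841521999413
yaw -8.765515296446509
yaw -8.279554313659048
yaw -8.329593573038679
```

Request:
apply_moves --pt "-0.065 -0.95 0 0 0 -1 0.35" --pt "-0.065 -0.95 0 0 0 -1 0.35" --pt "-0.065 -0.95 0 0 0 -1 0.35" --pt "-0.065 -0.95 0 0 0 -1 0.35" --pt "-0.065 -0.95 0 0 0 -1 0.35" --pt "-0.065 -0.95 0 0 0 -1 0.35" --pt "-0.065 -0.95 0 0 0 -1 0.35" --pt "-0.065 -0.95 0 0 0 -1 0.35" --pt "-0.065 -0.95 0 0 0 -1 0.35" --pt "-0.065 -0.95 0 0 0 -1 0.35" --pt "-0.065 -0.95 0 0 0 -1 0.35"

```text
time_s: 12.9
tool_pos: [0.4967, 0.1534, 0.3488]
tool_rot: [-179.9, 0.1, 79.2]
force: [0.9, 1.0, -0.3]
grip_width: 0.0305
grasp_force: 0.0
```

Request:
apply_moves --pt "0.252 -0.013 0.15 0 0 -0.099 0.35" --pt "0.252 -0.013 0.15 0 0 -0.099 0.35" --pt "0.252 -0.013 0.15 0 0 -0.099 0.35" --pt "0.252 -0.013 0.15 0 0 -0.099 0.35"

```text
time_s: 13.3
tool_pos: [0.5043, 0.2026, 0.3202]
tool_rot: [-180.0, 0.1, 87.5]
force: [0.5, 0.3, -0.7]
grip_width: 0.0305
grasp_force: 0.0
```

Run:
```python
from h import *
o=env.get_obs();print(o['tool_pos'],o['tool_rot'],o['qpos'],o['time_s'])
im=snap('wrist','w5')
m=masks_of('wrist','board')
print([(q['conf'],q['location'],q['pixels'].sum()) for q in m][:2])
cv2.imwrite('pics/w5c.png',cv2.resize(im[60:360,120:520,::-1],None,fx=2,fy=2,interpolation=cv2.INTER_CUBIC))
```

```text
[0.5042821  0.20262847 0.32017919] [-1.79956299e+02  5.64561334e-02  8.75460722e+01] [ 18.77735681   7.09887756 -47.42920815  87.86298565   5.25321317
  87.39898575 -31.13122735] 13.3
[(0.95, [318.9, 147.4], np.int64(1292))]
```

View pics/w5c.png

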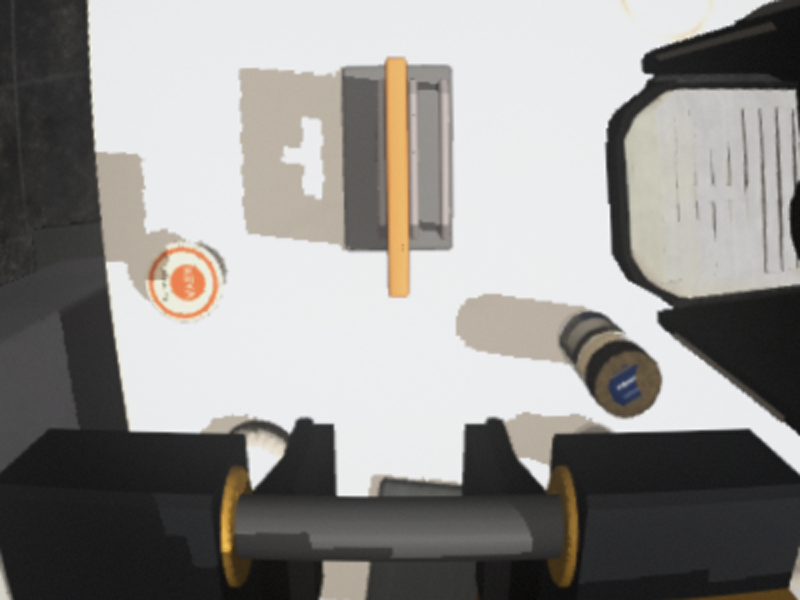

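The board's top edge runs from about (397,58) to (399,297) in the crop, nearly parallel to the tool's x.

Run:
```python
from h import *
np.set_printoptions(precision=4,suppress=True)
f=lambda x,y:np.array((120+x/2,60+y/2))
a=at('wrist',f(396.5,57.5),.148);b=at('wrist',f(399,297),.148)
d=a-b;c=(a+b)/2;print(a,b,c,np.linalg.norm(d),np.degrees(np.arctan2(d[1],d[0])))
t=env.get_obs()['tool_pos'];y=np.radians(87.546)
D=c-t;print('tool shift m',D[0]*np.cos(y)+D[1]*np.sin(y),D[0]*np.sin(y)-D[1]*np.cos(y),-(.116-t[2]))
```

```text
[0.5099 0.3142 0.148 ] [0.5063 0.205  0.148 ] [0.5081 0.2596 0.148 ] 0.10927714613440245 88.10800925458835
tool shift m 0.05766365863698506 0.0007650489101465791 0.2049121020145906
```

Request:
apply_moves --pt "0.288 0.004 0 0 0 -0.006 0.35" --pt "0.288 0.004 0.1 0 0 -0.006 0.35" --pt "0.288 0.004 0.3 0 0 -0.006 0.35" --pt "0.288 0.004 0.5 0 0 -0.006 0.35" --pt "0.288 0.004 0.65 0 0 -0.006 0.35" --pt "0.288 0.004 0.78 0 0 -0.006 0.35" --pt "0.288 0.004 0.88 0 0 -0.006 0.35" --pt "0.288 0.004 0.95 0 0 -0.006 0.35" --pt "0.288 0.004 0.99 0 0 -0.006 0.35" --pt "0.288 0.004 0.99 0 0 -0.006 0.35" --pt "0.288 0.004 0.99 0 0 -0.006 0.35" --grip_force 25

```text
time_s: 14.5
tool_pos: [0.5082, 0.261, 0.1235]
tool_rot: [179.9, -0.0, 88.2]
force: [0.0, 0.1, 0.0]
grip_width: 0.0303
grasp_force: 0.0
```

Request:
apply_moves --pt "0 0 0 0 0 0 0" --pt "0 0 0 0 0 0 0" --pt "0 0 0 0 0 0 0" --pt "0 0 0 0 0 0 0" --pt "0 0 0 0 0 0 0" --pt "0 0 0 0 0 0 0" --grip_force 25

```text
time_s: 15.1
tool_pos: [0.5073, 0.2609, 0.1229]
tool_rot: [-180.0, 0.0, 88.2]
force: [-1.5, -0.6, 4.8]
grip_width: 0.0101
grasp_force: 24.9
```

Request:
apply_moves --pt "0 0 -0.05 0 0 0 0" --pt "0 0 -0.15 0 0 0 0" --pt "0 0 -0.3 0 0 0 0" --pt "0 0 -0.45 0 0 0 0" --pt "0 0 -0.6 0 0 0 0" --pt "0 0 -0.75 0 0 0 0" --pt "0 0 -0.85 0 0 0 0" --pt "0 0 -0.885 0 0 0 0" --pt "0 0 -0.885 0 0 0 0"

```text
time_s: 16.0
tool_pos: [0.5078, 0.261, 0.3001]
tool_rot: [179.9, -0.0, 88.2]
force: [-0.5, 0.4, -2.1]
grip_width: 0.01
grasp_force: 25.0
```

Request:
apply_moves --pt "-0.1 -0.02 0 0 0 0.02 0" --pt "-0.25 -0.05 0 0 0 0.04 0" --pt "-0.45 -0.09 0 0 0 0.06 0" --pt "-0.65 -0.13 0 0 0 0.08 0" --pt "-0.8 -0.16 0 0 0 0.08 0" --pt "-0.906 -0.172 0 0 0 0.08 0" --pt "-0.906 -0.172 0 0 0 0.08 0"

```text
time_s: 16.7
tool_pos: [0.4665, 0.0763, 0.2978]
tool_rot: [-179.9, 0.2, 80.9]
force: [0.0, 0.1, -2.5]
grip_width: 0.01
grasp_force: 25.0
```

Request:
apply_moves --pt "-0.1 -0.02 0 0 0 0 0" --pt "-0.25 -0.045 0 0 0 0 0" --pt "-0.4 -0.07 0 0 0 0 0" --pt "-0.48 -0.085 0 0 0 0 0" --pt "-0.514 -0.089 0 0 0 0 0" --pt "-0.514 -0.089 0 0 0 0 0" --pt "-0.514 -0.089 0 0 0 0 0"

```text
time_s: 17.4
tool_pos: [0.4345, -0.0167, 0.2991]
tool_rot: [-180.0, -0.0, 81.4]
force: [-0.2, 0.1, -1.9]
grip_width: 0.01
grasp_force: 25.0
```

Run:
```python
from h import *
o=env.get_obs();print(o['tool_pos'],o['tool_rot'],o['force'],o['grip_width'],o['time_s'])
a=snap('scene','s2');b=snap('wrist','w6')
A=cv2.resize(a[180:350,180:400,::-1],(776,600),interpolation=cv2.INTER_CUBIC)
cv2.imwrite('pics/s2c.png',A)
for c in('scene','wrist'): print(c,[(np.round(q['location'],1),q['conf']) for q in boxes_of(c,'slot_top')][:2])
```

```text
[ 0.43448196 -0.0166616   0.29910956] [-1.79966817e+02 -3.96410558e-02  8.14317067e+01] [-0.19286946  0.08283461 -1.91422794] 0.010017526490250497 17.4
scene [(array([321., 221.]), 0.61)]
wrist [(array([320.2, 245. ]), 0.74), (array([347. ,   3.4]), 0.23)]
```

View pics/s2c.png

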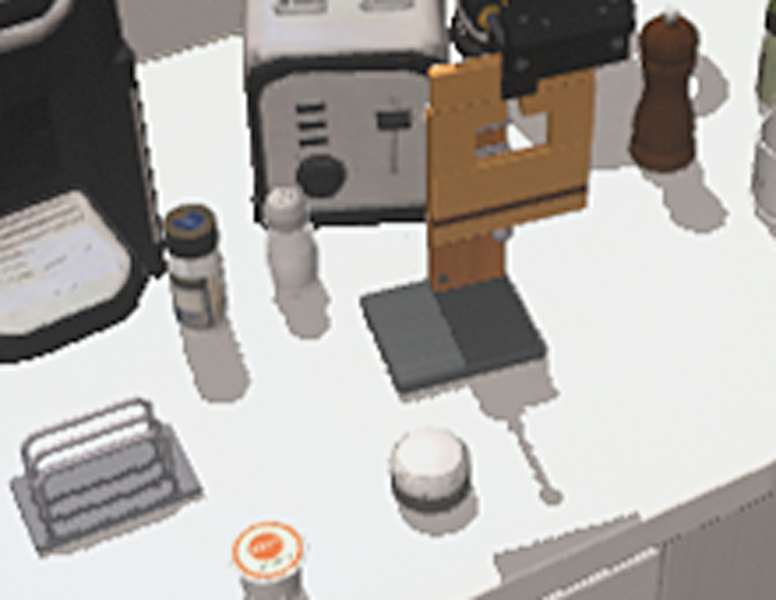

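Request:
apply_moves --pt "0 0 0.1 0 0 0 0" --pt "0 0 0.22 0 0 0 0" --pt "0 0 0.34 0 0 0 0" --pt "0 0 0.43 0 0 0 0" --pt "0 0 0.48 0 0 0 0" --pt "0 0 0.503 0 0 0 0" --pt "0 0 0.503 0 0 0 0"

```text
time_s: 18.3
tool_pos: [0.4343, -0.0179, 0.1989]
tool_rot: [-180.0, -0.0, 81.3]
force: [-0.5, 0.2, -1.2]
grip_width: 0.0105
grasp_force: 25.0
```

Request:
apply_moves --pt "0 0.01 0 0 0 0 0" --pt "0 0.02 0 0 0 0 0" --pt "0 0.03 0 0 0 0 0" --pt "0 0.04 0 0 0 0 0" --pt "0 0.05 0 0 0 0 0" --pt "0 0.06 0 0 0 0 0"

```text
time_s: 18.9
tool_pos: [0.4464, -0.02, 0.199]
tool_rot: [180.0, 0.0, 81.3]
force: [0.6, -0.1, -1.3]
grip_width: 0.0102
grasp_force: 25.0
```

Request:
apply_moves --pt "0 0.015 0 0 0 0 0" --pt "0 0.03 0 0 0 0 0" --pt "0 0.045 0 0 0 0 0" --pt "0 0.06 0 0 0 0 0" --pt "0 0.075 0 0 0 0 0" --pt "0 0.09 0 0 0 0 0"

```text
time_s: 19.5
tool_pos: [0.4642, -0.0227, 0.1989]
tool_rot: [-180.0, 0.0, 81.3]
force: [0.1, -0.2, -2.1]
grip_width: 0.0094
grasp_force: 25.0
```

Request:
apply_moves --pt "0 0.02 0 0 0 0 0" --pt "0 0.04 0 0 0 0 0" --pt "0 0.06 0 0 0 0 0" --pt "0 0.08 0 0 0 0 0" --pt "0 0.1 0 0 0 0 0" --pt "0 0.1 0 0 0 0 0"

```text
time_s: 20.1
tool_pos: [0.4842, -0.0258, 0.1989]
tool_rot: [180.0, -0.0, 81.3]
force: [-0.3, -0.7, -1.7]
grip_width: 0.01
grasp_force: 25.0
```

Request:
apply_moves --pt "-0.02 0 0 0 0 0 0" --pt "-0.04 0 0 0 0 0 0" --pt "-0.055 0 0 0 0 0 0" --pt "-0.07 0 0 0 0 0 0" --pt "-0.07 0 0 0 0 0 0"

```text
time_s: 20.6
tool_pos: [0.4815, -0.0403, 0.199]
tool_rot: [180.0, 0.0, 81.3]
force: [0.2, 0.0, -1.7]
grip_width: 0.0101
grasp_force: 25.0
```

Request:
apply_moves --pt "-0.01 0 0 0 0 0 0" --pt "-0.01 0 0 0 0 0 0"

```text
time_s: 20.8
tool_pos: [0.4812, -0.0418, 0.1989]
tool_rot: [180.0, 0.0, 81.3]
force: [0.7, 1.1, -1.1]
grip_width: 0.0096
grasp_force: 25.0
```

Request:
apply_moves --pt "-0.01 0 0 0 0 0 0" --pt "-0.01 0 0 0 0 0 0"

```text
time_s: 21.0
tool_pos: [0.4809, -0.0437, 0.1989]
tool_rot: [-180.0, 0.0, 81.3]
force: [0.4, -0.1, -1.7]
grip_width: 0.0103
grasp_force: 25.0
```

Request:
apply_moves --pt "-0.005 0 0 0 0 0 0" --pt "-0.005 0 0 0 0 0 0"

```text
time_s: 21.2
tool_pos: [0.4808, -0.0446, 0.1989]
tool_rot: [180.0, 0.0, 81.3]
force: [0.5, -0.1, -1.8]
grip_width: 0.0095
grasp_force: 25.0
```

Request:
apply_moves --pt "-0.005 0 0 0 0 0 0" --pt "-0.005 0 0 0 0 0 0"

```text
time_s: 21.4
tool_pos: [0.4807, -0.0456, 0.1989]
tool_rot: [-180.0, 0.0, 81.3]
force: [-0.3, 0.4, -2.0]
grip_width: 0.0099
grasp_force: 25.0
```

Request:
apply_moves --pt "-0.005 0 0 0 0 0 0" --pt "-0.005 0 0 0 0 0 0"

```text
time_s: 21.6
tool_pos: [0.4805, -0.0466, 0.1989]
tool_rot: [-180.0, 0.0, 81.3]
force: [0.5, -0.3, -1.4]
grip_width: 0.0099
grasp_force: 25.0
```

Request:
apply_moves --pt "-0.005 0 0 0 0 0 0" --pt "-0.005 0 0 0 0 0 0"

```text
time_s: 21.8
tool_pos: [0.4804, -0.0476, 0.1989]
tool_rot: [-180.0, 0.0, 81.3]
force: [0.6, 0.1, -2.2]
grip_width: 0.0095
grasp_force: 25.0
```

Request:
apply_moves --pt "-0.005 0 0 0 0 0 0" --pt "-0.005 0 0 0 0 0 0"

```text
time_s: 22.0
tool_pos: [0.4802, -0.0485, 0.1989]
tool_rot: [180.0, 0.0, 81.3]
force: [-0.1, 0.0, -2.4]
grip_width: 0.0097
grasp_force: 25.0
```

Request:
apply_moves --pt "-0.005 0 0 0 0 0 0" --pt "-0.005 0 0 0 0 0 0"

```text
time_s: 22.2
tool_pos: [0.4802, -0.0488, 0.1989]
tool_rot: [180.0, -0.1, 81.3]
force: [0.5, 2.3, -3.0]
grip_width: 0.0099
grasp_force: 25.0
```

Request:
apply_moves --pt "-0.005 0 0 0 0 0 0" --pt "-0.005 0 0 0 0 0 0"

```text
time_s: 22.4
tool_pos: [0.4801, -0.0491, 0.1989]
tool_rot: [-180.0, -0.1, 81.4]
force: [0.5, 3.9, -3.2]
grip_width: 0.0097
grasp_force: 25.0
```

Request:
apply_moves --pt "-0.005 0 0 0 0 0 0" --pt "-0.005 0 0 0 0 0 0"

```text
time_s: 22.6
tool_pos: [0.48, -0.0494, 0.1988]
tool_rot: [-180.0, -0.2, 81.4]
force: [1.3, 5.9, -3.3]
grip_width: 0.0098
grasp_force: 25.0
```

Request:
apply_moves --pt "-0.005 0 0 0 0 0 0" --pt "-0.005 0 0 0 0 0 0"

```text
time_s: 22.8
tool_pos: [0.4799, -0.05, 0.1986]
tool_rot: [-180.0, -0.2, 81.4]
force: [1.7, 6.3, -4.0]
grip_width: 0.0099
grasp_force: 25.0
```

Request:
apply_moves --pt "0.04 0 0 0 0 0 0" --pt "0.08 0 0 0 0 0 0" --pt "0.11 0 0 0 0 0 0" --pt "0.128 0 0 0 0 0 0" --pt "0.128 0 0 0 0 0 0" --pt "0.128 0 0 0 0 0 0"

```text
time_s: 23.4
tool_pos: [0.4834, -0.0274, 0.199]
tool_rot: [180.0, 0.0, 81.3]
force: [-0.0, 0.2, -1.7]
grip_width: 0.0095
grasp_force: 25.0
```

Request:
apply_moves --pt "0 0 0.02 0 0 0 0" --pt "0 0 0.04 0 0 0 0" --pt "0 0 0.05 0 0 0 0" --pt "0 0 0.05 0 0 0 0"

```text
time_s: 23.8
tool_pos: [0.4831, -0.0272, 0.1883]
tool_rot: [-179.9, 0.0, 81.3]
force: [0.5, 0.2, -2.5]
grip_width: 0.0101
grasp_force: 25.0
```

Request:
apply_moves --pt "0 0 0.005 0 0 0 0" --pt "0 0 0.01 0 0 0 0" --pt "0 0 0.01 0 0 0 0"

```text
time_s: 24.1
tool_pos: [0.4834, -0.0271, 0.1868]
tool_rot: [-180.0, 0.0, 81.3]
force: [-0.4, -0.0, -2.4]
grip_width: 0.01
grasp_force: 25.0
```

Request:
apply_moves --pt "0 0 0.005 0 0 0 0" --pt "0 0 0.01 0 0 0 0" --pt "0 0 0.01 0 0 0 0"

```text
time_s: 24.4
tool_pos: [0.4834, -0.0271, 0.1848]
tool_rot: [-180.0, 0.0, 81.3]
force: [0.4, -0.5, -1.5]
grip_width: 0.0095
grasp_force: 25.0
```

Request:
apply_moves --pt "0 0 0.005 0 0 0 0" --pt "0 0 0.01 0 0 0 0" --pt "0 0 0.01 0 0 0 0"

```text
time_s: 24.7
tool_pos: [0.4834, -0.0271, 0.1828]
tool_rot: [-180.0, 0.0, 81.3]
force: [0.7, -0.0, -1.8]
grip_width: 0.0101
grasp_force: 25.0
```

Request:
apply_moves --pt "0 0 0.005 0 0 0 0" --pt "0 0 0.01 0 0 0 0" --pt "0 0 0.01 0 0 0 0"

```text
time_s: 25.0
tool_pos: [0.4834, -0.0271, 0.1807]
tool_rot: [-180.0, 0.0, 81.3]
force: [0.4, 0.5, -1.9]
grip_width: 0.0098
grasp_force: 25.0
```

Request:
apply_moves --pt "0 0 0.005 0 0 0 0" --pt "0 0 0.01 0 0 0 0" --pt "0 0 0.01 0 0 0 0"

```text
time_s: 25.3
tool_pos: [0.4834, -0.0271, 0.1787]
tool_rot: [-180.0, 0.0, 81.3]
force: [-0.3, 0.4, -1.1]
grip_width: 0.0094
grasp_force: 25.0
```

Request:
apply_moves --pt "0 0 0.01 0 0 0 0" --pt "0 0 0.02 0 0 0 0" --pt "0 0 0.025 0 0 0 0" --pt "0 0 0.03 0 0 0 0" --pt "0 0 0.03 0 0 0 0"

```text
time_s: 25.8
tool_pos: [0.4834, -0.0271, 0.1728]
tool_rot: [-180.0, 0.0, 81.3]
force: [-0.0, 0.6, -2.3]
grip_width: 0.0096
grasp_force: 25.0
```

Request:
apply_moves --pt "0 0 0.005 0 0 0 0" --pt "0 0 0.005 0 0 0 0"

```text
time_s: 26.0
tool_pos: [0.4834, -0.0271, 0.1718]
tool_rot: [-180.0, 0.0, 81.3]
force: [-0.5, -0.2, -2.2]
grip_width: 0.01
grasp_force: 25.0
```

Request:
apply_moves --pt "0 0 0.005 0 0 0 0" --pt "0 0 0.005 0 0 0 0"

```text
time_s: 26.2
tool_pos: [0.4834, -0.0271, 0.1708]
tool_rot: [-180.0, 0.0, 81.3]
force: [-0.0, 0.3, -2.2]
grip_width: 0.0099
grasp_force: 25.0
```

Request:
apply_moves --pt "0 0 0.005 0 0 0 0" --pt "0 0 0.005 0 0 0 0"

```text
time_s: 26.4
tool_pos: [0.4834, -0.0271, 0.1698]
tool_rot: [-180.0, 0.0, 81.3]
force: [-0.5, -0.6, -2.1]
grip_width: 0.0095
grasp_force: 25.0
```

Request:
apply_moves --pt "0 0 0.003 0 0 0 0" --pt "0 0 0.003 0 0 0 0"

```text
time_s: 26.6
tool_pos: [0.4834, -0.0271, 0.1693]
tool_rot: [-180.0, 0.0, 81.3]
force: [0.3, -0.5, -2.0]
grip_width: 0.0099
grasp_force: 25.0
```

Request:
apply_moves --pt "0 0 0.003 0 0 0 0" --pt "0 0 0.003 0 0 0 0"

```text
time_s: 26.8
tool_pos: [0.4835, -0.0271, 0.1689]
tool_rot: [180.0, 0.0, 81.3]
force: [-0.9, -0.5, -0.4]
grip_width: 0.0098
grasp_force: 25.0
```

Request:
apply_moves --pt "0 0 0.003 0 0 0 0" --pt "0 0 0.003 0 0 0 0"

```text
time_s: 27.0
tool_pos: [0.4836, -0.0271, 0.1686]
tool_rot: [180.0, 0.0, 81.3]
force: [-2.2, -0.5, 3.3]
grip_width: 0.0098
grasp_force: 25.0
```

Request:
apply_moves --pt "0 0 0.003 0 0 0 0" --pt "0 0 0.003 0 0 0 0"

```text
time_s: 27.2
tool_pos: [0.4836, -0.0271, 0.1685]
tool_rot: [180.0, 0.0, 81.3]
force: [-2.8, -0.2, 7.2]
grip_width: 0.0099
grasp_force: 25.0
```

The slot top met the bar at TCP z 0.169, as predicted. I'll relieve the press slightly, then let go with a small opening.

Request:
apply_moves --pt "0 0 -0.003 0 0 0 0" --pt "0 0 -0.003 0 0 0 0" --pt "0 0 -0.003 0 0 0 0.13" --pt "0 0 -0.003 0 0 0 0.15" --pt "0 0 -0.003 0 0 0 0.18" --pt "0 0 -0.003 0 0 0 0.22" --pt "0 0 -0.003 0 0 0 0.25" --pt "0 0 -0.003 0 0 0 0.25" --pt "0 0 -0.003 0 0 0 0.25" --pt "0 0 -0.003 0 0 0 0.25"

```text
time_s: 28.2
tool_pos: [0.4835, -0.0271, 0.1681]
tool_rot: [180.0, 0.0, 81.3]
force: [-0.0, -0.3, -0.0]
grip_width: 0.0215
grasp_force: 0.0
```

Run:
```python
from h import *
o=env.get_obs();print(o['tool_pos'],o['force'],o['grip_width'],o['grasp_force'],o['time_s'])
snap('scene','s3')
m=masks_of('scene','board');print([(q['conf'],q['location']) for q in m][:2])
```

```text
[ 0.48349496 -0.02709355  0.16813364] [-0.03537318 -0.29530506 -0.04344719] 0.02154298192162108 0.0 28.2
[(0.85, [314.8, 252.5])]
```

Request:
apply_moves --pt "0 0 -0.02 0 0 0 0.25" --pt "0 0 -0.05 0 0 0 0.25" --pt "0 0 -0.09 0 0 0 0.25" --pt "0 0 -0.14 0 0 0 0.25" --pt "0 0 -0.2 0 0 0 0.25" --pt "0 0 -0.3 0 0 0 0.25" --pt "0 0 -0.45 0 0 0 0.25" --pt "0 0 -0.6 0 0 0 0.25" --pt "0 0 -0.7 0 0 0 0.25" --pt "0 0 -0.7 0 0 0 0.25" --pt "0 0 -0.7 0 0 0 0.25" --pt "0 0 -0.7 0 0 0 0.25"

```text
time_s: 29.5
tool_pos: [0.4829, -0.0271, 0.3071]
tool_rot: [-179.9, 0.0, 81.3]
force: [-0.3, -0.1, 0.0]
grip_width: 0.0219
grasp_force: 0.0
```

Run:
```python
from h import *
o=env.get_obs();print(o['tool_pos'],o['force'],o['grip_width'],o['time_s'])
# expected board corners if hung, projected into scene; compare with board mask
y=np.radians(-8.7);ex=np.array([np.cos(y),np.sin(y)]);ey=np.array([-np.sin(y),np.cos(y)])
c=o['tool_pos'][:2]-.0013*ey
snap('scene','s4');m=masks_of('scene','board')[0]
E=[proj('scene',[*(c-.005*ex+s*.055*ey),z]) for s,z in((1,.194),(-1,.194),(-1,.054),(1,.054))]
print(np.round(E,1).tolist())
p=cv2.approxPolyDP(cv2.convexHull(np.argwhere(m['pixels'])[:,::-1].astype(np.int32)),3,True);print(p[:,0].tolist(),m['conf'])
for n in('salt_shaker','spice_jar','pepper_mill','mug','kitchen_timer'): print(n,[np.round(q['location'],1).tolist() for q in boxes_of('scene',n)][:1])
```

```text
[ 0.48286524 -0.02711359  0.3071432 ] [-0.30505692 -0.12015309  0.04426513] 0.02192537851789114 29.5
[[298.2, 233.7], [340.9, 223.6], [339.1, 265.0], [299.4, 275.3]]
[[338, 221], [336, 262], [299, 272], [297, 232]] 0.76
salt_shaker [[262.6, 251.1]]
spice_jar [[236.6, 254.2]]
pepper_mill [[367.9, 209.0]]
mug [[407.9, 227.1]]
kitchen_timer [[302.2, 311.9]]
```

The board's outline matches the predicted hung pose to within 3 px, the bystanders haven't moved, and the robot is clear of everything. Handing in.

```bash
python3 -c "
from cell import env
print(env.sign_off())"
```

```text
the job is handed in; nothing more can be done
None
```

The hook is swung out to its stop and the board hangs on it with the bar at the top of the slot's narrow part. I handed the job in at about 30 s with nothing touching the robot; forces read after each move stayed below 10 N, and the bystanders show no movement.

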